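Turn a name tag over onto the lettering easel

ROBOT

A 7-joint arm with a two-finger parallel gripper is mounted at the origin on the work surface. World frame = base frame: x ahead of the robot, y to its left, z up, the work surface at z = 0. Lengths are in m, angles in rad, forces in N, time in s.
With the tool pointing down it reaches from about 0.4 to 0.85 m from the base axis. Payload 10.4 kg.
Tool frame: the origin (TCP) lies midway between the tips of the shut fingers; the grasp point (between the pads) lies 19 mm behind it; z points along the fingers, x is the direction in which the jaws open and shut, and the axes are right-handed (so a half turn about z gives the same grasp; the last joint's range is limited). The gripper opens to 87 mm and grips with 3 to 60 N. Pads are 19 mm wide; open, the fingers measure 117 mm over their backs; the gripper's body (75 mm by 190 mm) begins 51 mm behind the grasp point.
Start: joints at [1.176, 0.332, -0.065, 1.46, 0.022, 1.35, -0.088], TCP at [0.227, -0.582, 0.223] pointing down, gripper open.
Joint ranges: [-2.6, 2.6], [-0.5, 2.12], [-1.47, 1.34], [0.16, 2.42], [-1.27, 4.41], [0.06, 2.06], [-2.6, 2.6]. Speed limits (rad/s): [2.22, 2.22, 2.79, 2.79, 3.14, 3.14, 3.14].

INTERFACE

Orientations are given as a 3x3 rotation matrix whose columns are the frame's x, y, z axes.
In Python, from cell import * gives the robot as it stands. The module is installed in compiled form; this text tells all that it offers.
- The arm moves only by the tool send_rows, never from a script. Its argument "steps" is a list of rows, each an object of numbers: "gripper": the opening in per cent of the stroke, from 0 (shut) to 100 (fully open); "dx", "dy", "dz": the shift along the tool's x, y, z in cm; "twist": the turn about the tool's z in degrees. A call has 1 to 8 rows; each row is the pose to reach, as a shift and turn from the pose measured when the call began, along the tool's axes at that moment; what a row does not reach only later rows make up. A row lasts 1/12 s, in which the tool goes at most 41.7 mm and 7.16 degrees, less where a joint would pass 70% of its speed; a pose out of reach is approached as far as the arm can. A call with a gripper value outside its range is refused whole. The fingers move at their own pace and stop on an object; the grip force is fixed at half the most. Time passes only in rows, so rows that repeat a pose let the fingers close. It gives the time, the measured TCP pose, the force and the opening at its end, in the units of the state.
- state(): the state, without advancing time (a new reading comes with each control period).
- snapshot(name): name is "side" or "top"; returns a dict with "image" (384x512x3 uint8, red, green, blue), "fx", "fy", "cx", "cy" (pixels), "dist" ([k1, k2, p1, p2, k3] as OpenCV has them; the pictures are not rectified), "xyz" and "rotation" of the camera in the world. Camera axes: x right, y up, looking along -z (the intrinsics and any distortion apply to the point x, -y, -z); pixel columns grow to the right and rows downward; lengths in m; the calibration is good to about 2 mm. A picture is of the moment at which its call begins. There is no depth.
- hand_in(): hands the job in, once; it reports no verdict.
Trained networks look in a picture, given as the dict that the camera call returned (one of the last four; its "shot" number tells which), for a name from the list of things; names that differ only in an ending like _2 or _b are one class to them, and where a whole thing is asked for, a point or a joint stands for the part that bears it (a point fixed in the world has none). Each returns a list of dicts, best first, with "p" (0 to 1); they miss things now and then, are a little off and sometimes report something else, mostly with a low value. They report only what shows in the picture. A call takes as long as a camera call.
- look_for(picture, target): "extent" ([left, top, right, bottom] in pixels, round what is visible of it).
- landmark_of(picture, target): "position" ([column, row] in pixels: a listed point, or the origin of a listed thing).
The state is a dict: "time_s": time; "joint_pos": joint angles; "qd": joint speeds; "joint_torque": joint torques, N m; "position": TCP position; "eef_rot": TCP orientation; "ft_force": force on the tool from outside, world axes, zero at the start; "wrist_torque": the same for the moment, N m; "finger_gap": finger opening in m.
Only numpy, scipy, OpenCV 4.12 (cv2) and the standard library are available. Lean on these libraries where they do the work, as an engineer would, in place of code of your own. Each camera call takes 0.05 s, during which the arm holds its last target. There are 200 camera calls.

TASK

The wooden name tag lies on the table with its two battens up. Turn it over and leave it resting on the sloping easel with its smooth face outwards, ready for lettering: long lower edge down on both ledges, back flush on both rails, the battens in the gap between the rails. Leave the other things on the table where they are.

Things in the scene. Friction and masses are not known exactly. Their poses are not given: they have to be found in the camera images.
- tag: Pale wooden name tag: a board 180 (own x) by 60 (own y) by 14 mm (own z), about 0.1 kg. Origin: centre of its smooth face, z = 0; its back is at z = 14 mm and carries two cross battens, 12 mm wide (x), 48 mm long (y), 6 mm high, centred at x = -45 and +45 mm. Starts flat on the table, smooth face down, battens (+z) up.
- tag_back (a point): Centre of the tag's back surface, between the battens, 14 mm from the tag's origin along the tag's own z.
- easel_face: Leaning face of the easel, sloping 48 degrees from level. x: level along it; y: up the slope; z: out of the slope. Origin: midway between its two rails, in the plane of their outer surfaces, level with the ledges' upper sides. Rails 20 mm wide, centred at x = -70 and +70 mm, from y = -12 to 65 mm. A ledge on each rail's lower end, 20 mm wide, fills y = -12 to 0 and stands out to z = 24 mm.
- easel: Dark wooden easel, fixed to the table. Origin at table level; its x is level along the easel, its y points to the high side. The leaning face's origin is at y = -22, z = 60 mm. Base plate 190 by 100 mm, 10 mm thick, centred at y = 5 mm; posts stand only under the rails, so the 120 mm between the rails and ledges is open for fingers.
- tape: Bystander, to be left alone: a roll of tape lying flat, 90 mm across, 35 mm high, origin at its underside.
- ink_jar: Bystander, to be left alone: a standing jar, 60 mm across, 65 mm high, origin at its underside.
- brush: Bystander, to be left alone: a lying hand brush; its origin lies on its underside.
- glue: Bystander, to be left alone: a standing can, 56 mm across, 75 mm high, origin at its underside.
- cup: Bystander, to be left alone: a standing cup, 70 mm across, 70 mm high, origin at its underside.
- lantern: Bystander, to be left alone: a small closed paper-type lantern standing upright, 90 mm across, 90 mm high, origin at its underside.
- staples: Bystander, to be left alone: a small carton, 90 by 50 by 30 mm, origin at its underside.

How it is judged:
By the outcome, as a careful person would: the job done as asked, in the order asked, and still so for the second after the job is handed in, with the robot touching nothing.
It also fails if it takes over 58 s, if anything falls off the work surface, if the arm or the gripper's body presses on something with over 40 N, if the wrist force passes 120 N, or if a joint passes its speed limit or range.

## Working session

There is one attempt and no reset: what is moved stays moved. The work goes in short steps, Python scripts to look and compute and a tool call to move; the robot and the scene stay as the last step left them, time stands still between calls to the robot, and variables do not carry over. Pictures are saved under pics/ and viewed, about 8 in all and at most 12, crops included, and the job is handed in when it is done.

Besides the shell and the picture viewer there is one more tool, called after "Emit:" by a JSON object that holds its "op" and its "data". send_rows: Moves the arm, as the interface text tells. Its arguments: {"type":"object","properties":{"steps":{"type":"array","items":{"type":"object","properties":{"gripper":{"type":"number"},"dx":{"type":"number"},"dy":{"type":"number"},"dz":{"type":"number"},"twist":{"type":"number"}}}}},"required":["steps"]}

```bash
mkdir -p pics; cat > h.py <<'E'
from cell import *
import numpy as np, cv2
def save(s,n): cv2.imwrite('pics/'+n,cv2.cvtColor(s['image'],cv2.COLOR_RGB2BGR))
def K(s): return np.array([[s['fx'],0,s['cx']],[0,s['fy'],s['cy']],[0,0,1.]])
D=np.diag([1,-1,-1.])
def ray(s,px):
    u=cv2.undistortPoints(np.array([[px]],float),K(s),np.array(s['dist'],float))[0,0]
    return np.array(s['xyz']),np.array(s['rotation'])@D@np.array([u[0],u[1],1])
def onz(s,px,z):
    o,d=ray(s,px); return o+d*(z-o[2])/d[2]
def proj(s,P):
    R=(np.array(s['rotation'])@D).T; t=-R@np.array(s['xyz'])
    return cv2.projectPoints(np.array(P,float).reshape(-1,3),cv2.Rodrigues(R)[0],t,K(s),np.array(s['dist'],float))[0][:,0]
def tri(s1,p1,s2,p2):
    A=np.zeros((3,3));b=np.zeros(3)
    for s,p in((s1,p1),(s2,p2)):
        o,d=ray(s,p);d=d/np.linalg.norm(d);M=np.eye(3)-np.outer(d,d);A+=M;b+=M@o
    return np.linalg.solve(A,b)
E
python3 - <<'E'
from h import *
np.set_printoptions(precision=3,suppress=True)
S={n:snapshot(n) for n in('top','side')}
im=np.hstack([S['top']['image'],S['side']['image']])
for n in S: save(S[n],n+'0.png'); print(n,S[n]['xyz'],np.array(S[n]['rotation']).tolist(),S[n]['fx'],S[n]['dist'])
for t in ['tag','tag_back','easel','easel_face','tape','ink_jar','brush','glue','cup','lantern','staples']:
    for n in S:
        l=landmark_of(S[n],t)[:2]
        print(t,n,[(np.round(a['position'],1).tolist(),round(a['p'],2),onz(S[n],a['position'],{'tag_back':.014,'easel_face':.06}.get(t,0.))[:2].round(3).tolist()) for a in l])
print(state())
E
```

```text
top [0.261 0.017 1.461] [[-0.04160228154291816, 0.9778936541592034, -0.20492254957808742], [-0.99912880613991, -0.04139470861846415, 0.005301588425206035], [-0.003298319551164825, 0.20496458048539112, 0.9787638335342115]] 410.65035528180755 [-0.028  0.     0.     0.     0.   ]
side [0.43  0.916 0.847] [[-0.9892504927555621, 0.09474760834588054, -0.11138381074291406], [-0.14622230579679035, -0.649165046938564, 0.7464608356241619], [-0.0015810978298631427, 0.7547235470991931, 0.656041056324728]] 368.0382663707991 [-0.084  0.     0.     0.     0.   ]
tag top [([200.9, 206.2], 0.7, [0.514, 0.211])]
tag side [([252.5, 245.7], 0.61, [0.523, 0.215])]
tag_back top [([201.7, 207.4], 0.58, [0.508, 0.207])]
tag_back side [([254.2, 238.9], 0.79, [0.52, 0.2])]
easel top [([320.7, 185.9], 0.86, [0.571, -0.226])]
easel side [([252.8, 157.0], 0.76, [0.582, -0.223])]
easel_face top []
easel_face side [([267.2, 192.7], 0.72, [0.5, 0.041]), ([259.0, 141.5], 0.55, [0.562, -0.244])]
tape top [([263.2, 204.2], 0.6, [0.512, -0.014])]
tape side [([262.8, 193.5], 0.87, [0.52, -0.019])]
ink_jar top [([255.2, 
[... 680 characters left out ...]
5, -0.014])]
staples top [([305.7, 243.2], 0.81, [0.366, -0.158])]
staples side [([307.2, 171.6], 0.59, [0.372, -0.163]), ([245.2, 131.4], 0.26, [0.64, -0.399])]
{'time_s': 1.2, 'joint_pos': array([ 1.176,  0.332, -0.065,  1.46 ,  0.022,  1.35 , -0.089]), 'qd': array([-0.001, -0.   ,  0.   ,  0.001,  0.002,  0.   , -0.001]), 'joint_torque': array([  0.001, -62.304,   0.026, -39.011,  -0.061,   0.032,   0.   ]), 'position': array([ 0.227, -0.582,  0.223]), 'eef_rot': array([[ 0.363, -0.932,  0.   ],
       [-0.932, -0.363, -0.   ],
       [ 0.   , -0.   , -1.   ]]), 'ft_force': array([ 0.503,  0.087, -0.451]), 'wrist_torque': array([ 0.062, -0.04 ,  0.042]), 'finger_gap': 0.08747781839196138}
```

View pics/top0.png

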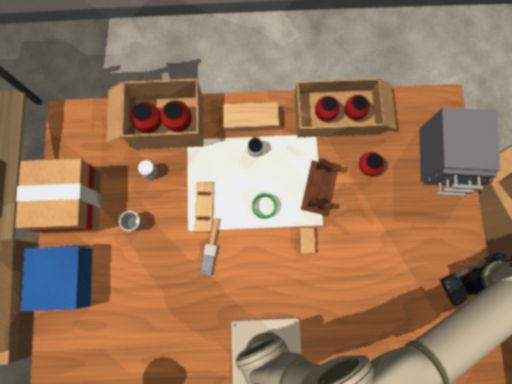

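View pics/side0.png

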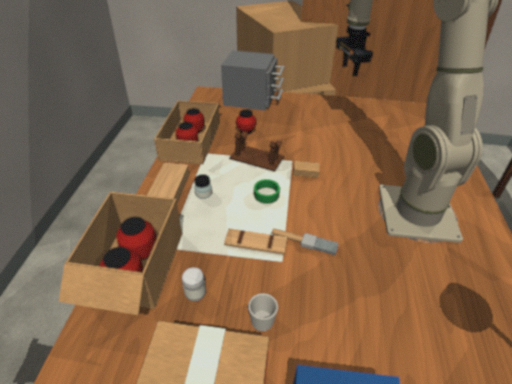

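The top view shows the tag at about (203,206), lying nearly along world x, and the easel at about (320,187). The brush handle comes close to the tag's lower end. The side view shows the same, with the tag at (253,240) and the easel at (257,152).

The tool only twists about the vertical, so I plan to flip the tag on the easel:
1. Drop it battens-out on the easel so it leans.
2. Close the jaws on it so it stands upright.
3. Turn it half round and lean it back.

Next I fit the tag and easel poses.

```bash
python3 - <<'E'
from h import *
S={n:snapshot(n) for n in('top','side')}
c1=cv2.resize(S['top']['image'][140:280,180:350],None,fx=4.4,fy=4.4,interpolation=cv2.INTER_CUBIC)[:,:]
c2=cv2.resize(S['side']['image'][110:270,210:340],None,fx=3.5,fy=3.5,interpolation=cv2.INTER_CUBIC)
cv2.imwrite('pics/c1.png',c1[:600,:,::-1]); cv2.imwrite('pics/c2.png',c2[:,:,::-1])
# tag: rectangles by colour
for n,(x0,y0,x1,y1) in {'top':(190,172,220,238),'side':(218,222,295,258)}.items():
    hsv=cv2.cvtColor(S[n]['image'],cv2.COLOR_RGB2HSV)
    print(n); 
    m=((hsv[...,1]>60)).astype(np.uint8); mm=np.zeros_like(m); mm[y0:y1,x0:x1]=m[y0:y1,x0:x1]
    k,l,st,ce=cv2.connectedComponentsWithStats(mm); i=1+np.argmax(st[1:,4]); print(st[i],ce[i],cv2.boxPoints(cv2.minAreaRect(np.argwhere(l==i)[:,::-1].astype(np.float32))).tolist())
E
```

```text
top
[ 190  182   30   56 1141] [204.7248028  212.71779141] [[190.0, 182.0], [219.0, 182.0], [219.0, 237.0], [190.0, 237.0]]
side
[ 224  222   71   36 1489] [264.68300873 240.34989926] [[224.0, 222.0], [294.0, 222.0], [294.0, 257.0], [224.0, 257.0]]
```

View pics/c1.png

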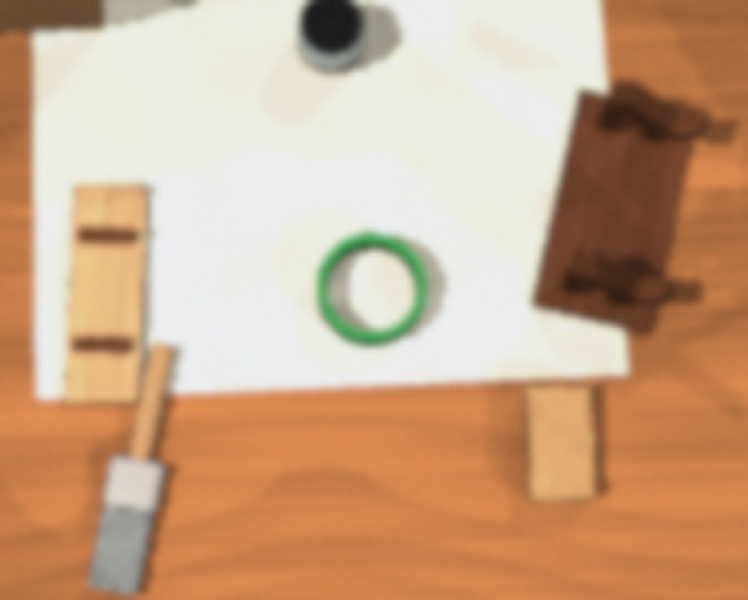

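View pics/c2.png

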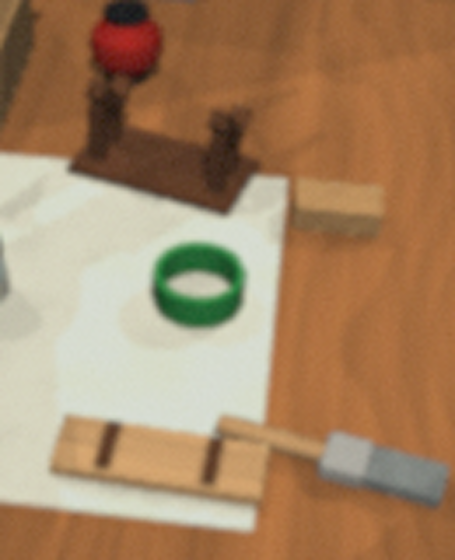

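Both crops agree: the tag's top face corners in c1 are about (74,186), (146,186), (136,400) and (65,400), and the brush tip at (165,345) clears the tag's middle. The easel's high side isn't clear, so I fit its pose and overlay both hypotheses.

```bash
cat >> h.py <<'E'
from scipy.optimize import least_squares
def pose(p,P): # p=x,y,yaw
    c,s=np.cos(p[2]),np.sin(p[2]); P=np.array(P,float).reshape(-1,3); return np.c_[p[0]+c*P[:,0]-s*P[:,1],p[1]+s*P[:,0]+c*P[:,1],P[:,2]]
def fit(obs,p0): # obs: (snap, model pts, pixels)
    f=lambda p:np.concatenate([(proj(s,pose(p,P))-np.array(q)).ravel() for s,P,q in obs])
    return least_squares(f,p0,loss='soft_l1')
def box(x0,x1,y0,y1,z0,z1,T=lambda v:v):
    c=np.array([[x,y,z] for z in(z0,z1) for x,y in((x0,y0),(x1,y0),(x1,y1),(x0,y1))],float)
    i=[(0,1),(1,2),(2,3),(3,0),(4,5),(5,6),(6,7),(7,4),(0,4),(1,5),(2,6),(3,7)]
    c=T(c); return [(c[a],c[b]) for a,b in i]
C,Sn=np.cos(np.radians(48)),np.sin(np.radians(48))
def face(v): return np.c_[v[:,0],-.022+C*v[:,1]-Sn*v[:,2],.06+Sn*v[:,1]+C*v[:,2]]
def easelwf():
    L=box(-.095,.095,-.045,.055,0,.01)
    for x in(-.07,.07): L+=box(x-.01,x+.01,-.012,.065,-.004,0,face)+box(x-.01,x+.01,-.012,0,0,.024,face)
    return L
def draw(img,s,x0,y0,k,L,p,col):
    for a,b in L:
        q=(proj(s,pose(p,[a,b]))-[x0,y0]+.5)*k-.5
        cv2.line(img,tuple(np.round(q[0]).astype(int).tolist()),tuple(np.round(q[1]).astype(int).tolist()),col,1,cv2.LINE_AA)
E
python3 - <<'E'
from h import *
S={n:snapshot(n) for n in('top','side')}; T,Q=S['top'],S['side']
a=lambda L:[(180+x/4.4,140+y/4.4) for x,y in L]; b=lambda L:[(210+x/3.5,110+y/3.5) for x,y in L]
z=.014
# tag: its x ~ world +x
r=fit([(T,[[.09,.03,z],[.09,-.03,z],[-.09,-.03,z],[-.09,.03,z]],a([(74,186),(146,186),(138,400),(65,400)])),
 (Q,[[.09,-.03,z],[-.09,-.03,z],[-.09,.03,z],[.09,.03,z]],b([(64,417),(268,450),(266,488),(52,464)]))],[.51,.21,0]); print('tag',r.x,r.fun.round(1))
pts=[[.095,.055,.01],[-.095,.055,.01],[-.095,-.045,.01]]
pt2=[[.095,-.045,.01],[-.095,-.045,.01],[-.095,.055,.01]]
oT,oQ=a([(580,92),(536,305),(655,332)]),b([(70,166),(228,212),(260,160)])
A=fit([(T,[[.095,.055,.01],[-.095,.055,.01],[-.095,-.045,.01]],oT),(Q,[[.095,.055,.01],[-.095,.055,.01],[-.095,-.045,.01]],oQ)],[.57,-.22,-.2])
B=fit([(T,[[-.095,-.045,.01],[.095,-.045,.01],[.095,.055,.01]],oT),(Q,[[-.095,-.045,.01],[.095,-.045,.01],[.095,.055,.01]],oQ)],[.57,-.22,3])
for n,f in(('A high=+y',A),('B high=-y',B)): print(n,f.x,f.fun.round(1))
W=[]
for f,c in((A,(255,255,0)),(B,(0,255,255))):
  for s,x0,y0,w,h in((T,290,150,65,75),(Q,222,122,65,58)):
    im=cv2.resize(s['image'][y0:y0+h,x0:x0+w],None,fx=6,fy=6,interpolation=cv2.INTER_CUBIC)
    draw(im,s,x0,y0,6,easelwf(),f.x,c); W.append(cv2.copyMakeBorder(im,0,max(0,450-im.shape[0]),0,0,0))
o=np.vstack([np.hstack(W[:2]),np.hstack(W[2:])]); o=cv2.resize(o,None,fx=.66,fy=.66,interpolation=cv2.INTER_AREA)
cv2.imwrite('pics/e.png',o[...,::-1]); print(o.shape)
E
```

```text
tag [ 0.51276551  0.19942309 -0.03623134] [-0.9 -0.9 -0.7 -1.   0.3  0.1 -0.1  0.2  0.9 -1.5  1.3 -2.9 -0.3  1.7
 -0.1 -0.1]
A high=+y [ 0.56306149 -0.22592221 -0.26923311] [-0.3 -1.4 -0.8  0.1 -0.4  0.2 -0.5 -0.7  0.9 -1.4  0.8 -1.3]
B high=-y [ 0.56572141 -0.21628246  2.87235968] [-0.3 -1.4 -0.8  0.1 -0.4  0.2 -0.5 -0.7  0.9 -1.4  0.8 -1.3]
(594, 515, 3)
```

View pics/e.png

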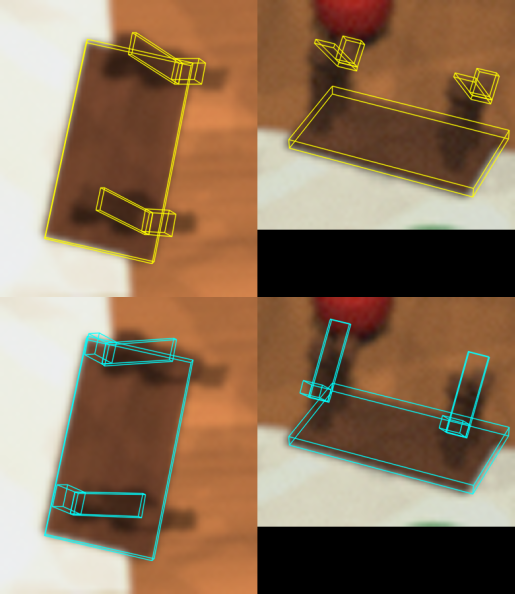

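Neither overlay fits the rails cleanly, so I take an enlarged, contrast-stretched view of the easel.

```bash
python3 - <<'E'
from h import *
W=[]
for n,x0,y0,w,h in(('top',294,152,62,70),('side',222,122,66,58)):
    im=np.mean([snapshot(n)['image'].astype(float) for _ in range(4)],0)[y0:y0+h,x0:x0+w]
    im=cv2.resize(im,None,fx=6.2,fy=8,interpolation=cv2.INTER_CUBIC) if 0 else cv2.resize(im,None,fx=6,fy=6,interpolation=cv2.INTER_LANCZOS4)
    im=np.clip(255*(np.clip(im,0,255)/150)**.6,0,255).astype(np.uint8)
    W.append(cv2.copyMakeBorder(im,0,max(0,420-im.shape[0]),0,0,0))
cv2.imwrite('pics/f.png',np.hstack(W)[...,::-1])
E
```

```text
(no output)
```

View pics/f.png

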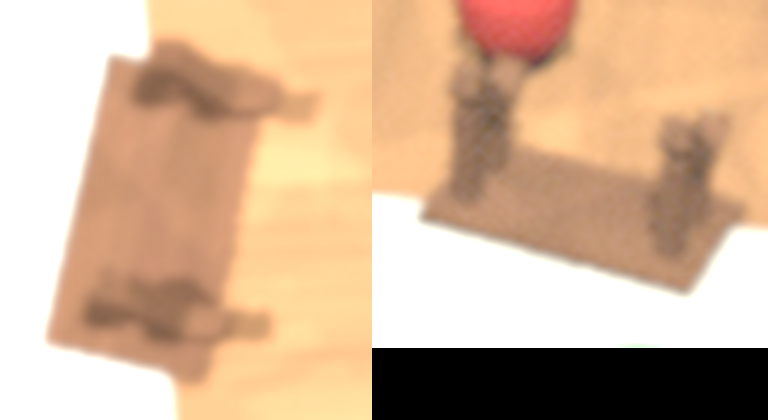

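The enlarged view settles it. In the top view the bright ledge tips are at the right, (222,320) and (278,98), with the rail tops at the left. In the side view each post shows a rail top on the left and a ledge tip on the right. So the high side is +y and the ledges face -y. I refit with these points and work out the approach.

```bash
python3 - <<'E'
from h import *
S={n:snapshot(n) for n in('top','side')}; T,Q=S['top'],S['side']
a=lambda L:[(180+x/4.4,140+y/4.4) for x,y in L]; b=lambda L:[(210+x/3.5,110+y/3.5) for x,y in L]
cor=[[.095,.055,.01],[-.095,.055,.01],[-.095,-.045,.01]]
fe=lambda L:face(np.array(L,float)).tolist()
F=fe([[-.07,-.006,.024],[.07,-.006,.024],[-.07,.065,0],[.07,.065,0]])
f=fit([(T,cor,a([(580,92),(536,305),(655,332)])),(Q,cor,b([(70,166),(228,212),(260,160)])),
 (T,F,[(331.5,205.3),(340.3,168.3),(312.5,198.5),(321.5,159.5)]),(Q,F,[(279.7,142.3),(245,132.8),(272.8,142.8),(237.8,134)])],[.563,-.226,-.27])
print(f.x,f.fun.round(1))
E
```

```text
[ 0.56435741 -0.22149932 -0.27865866] [-1.2 -1.8 -2.3 -0.4 -1.9 -0.1 -1.1 -0.2  0.2 -0.6  0.4 -0.5 -0.5  0.4
 -1.4 -1.   1.3  0.9  0.8  0.7 -0.3 -1.8  0.6 -0.6  0.7 -1.5  0.3 -1.5]
```

```bash
cat >> h.py <<'E'
TAG=(.512,.203,-.03); EAS=[.566,-.224,-.275]
def go(x,y,z,jaw):
    s=state(); R=np.array(s['eef_rot']); d=R.T@(np.array([x,y,z])-s['position'])*100
    ya=np.arctan2(R[1,0],R[0,0]); t=-np.degrees((jaw-ya+np.pi)%(2*np.pi)-np.pi)
    print('t',s['time_s'],'pos',np.round(s['position'],4),'yaw',round(ya,3),'gap',round(s['finger_gap'],4),'q7',round(s['joint_pos'][6],2),'F',np.round(s['ft_force'],1),'tilt',np.round(R[:,2],3))
    print('dx %.2f dy %.2f dz %.2f twist %.1f'%(*d,t))
def eas(h,v,x=0): # h along high side from face origin, v above it -> world
    return pose(EAS,[[x,-.022+h,.06+v]])[0]
E
python3 - <<'E'
from h import *
go(.512,.203,.14,-1.601)
E
```

```text
t 1.9 pos [ 0.2271 -0.5823  0.2225] yaw -1.199 gap 0.0868 q7 -0.09 F [ 0.1  0.3 -0.2] tilt [ 0.  0. -1.]
dx -62.81 dy -55.07 dz 8.26 twist 23.0
```

Emit:
{"op": "send_rows", "data": {"steps": [{"dx": -62.8, "dy": -55, "dz": 0, "twist": 23, "gripper": 100}, {"dx": -62.8, "dy": -55, "dz": 0, "twist": 23, "gripper": 100}, {"dx": -62.8, "dy": -55, "dz": 0, "twist": 23, "gripper": 100}, {"dx": -62.8, "dy": -55, "dz": 0, "twist": 23, "gripper": 100}, {"dx": -62.8, "dy": -55, "dz": 0, "twist": 23, "gripper": 100}, {"dx": -62.8, "dy": -55, "dz": 0, "twist": 23, "gripper": 100}, {"dx": -62.8, "dy": -55, "dz": 0, "twist": 23, "gripper": 100}, {"dx": -62.8, "dy": -55, "dz": 0, "twist": 23, "gripper": 100}]}}

```text
time_s: 2.57
position: [0.3408, -0.2672, 0.2228]
eef_rot: [[-0.03, -1.0, 0.0], [-1.0, 0.03, -0.001], [0.001, -0.0, -1.0]]
ft_force: [0.7, 0.3, 0.5]
finger_gap: 0.0871
```

```bash
python3 -c "
from h import *
go(.512,.203,.14,-1.601)"
```

```text
t 2.5667 pos [ 0.3408 -0.2672  0.2228] yaw -1.601 gap 0.0871 q7 -1.02 F [0.7 0.3 0.5] tilt [ 0.    -0.001 -1.   ]
dx -47.52 dy -15.72 dz 8.24 twist 0.0
```

Emit:
{"op": "send_rows", "data": {"steps": [{"dx": -47.5, "dy": -15.7, "dz": 5}, {"dx": -47.5, "dy": -15.7, "dz": 5}, {"dx": -47.5, "dy": -15.7, "dz": 5}, {"dx": -47.5, "dy": -15.7, "dz": 5}, {"dx": -47.5, "dy": -15.7, "dz": 5}, {"dx": -47.5, "dy": -15.7, "dz": 5}, {"dx": -47.5, "dy": -15.7, "dz": 5}, {"dx": -47.5, "dy": -15.7, "dz": 5}]}}

```text
invalid input at $.steps[0]: expected keys gripper, dx, dy, dz, twist
```

Emit:
{"op": "send_rows", "data": {"steps": [{"dx": -15, "dy": -5, "dz": 3}, {"dx": -15, "dy": -5, "dz": 3}, {"dx": -15, "dy": -5, "dz": 3}, {"dx": -15, "dy": -5, "dz": 3}, {"dx": -15, "dy": -5, "dz": 3}]}}

```text
invalid input at $.steps[0]: expected keys gripper, dx, dy, dz, twist
```

```bash
python3 - <<'E'
from h import *
go(.512,.203,.1,-1.601)
W=[]
for n,x0,y0,w,h in(('top',165,150,80,100),('side',205,175,100,100)):
    s=snapshot(n); im=cv2.resize(s['image'][y0:y0+h,x0:x0+w],None,fx=4.4,fy=4.4,interpolation=cv2.INTER_CUBIC)
    for t in('tag','tag_back'): print(n,t,[(np.round(l['position'],1),round(l['p'],2),onz(s,l['position'],.014 if 'b' in t else 0).round(3)) for l in landmark_of(s,t)[:1]])
    draw(im,s,x0,y0,4.4,box(-.09,.09,-.03,.03,0,.014),TAG,(255,0,255)); W.append(im)
cv2.imwrite('pics/g.png',np.hstack(W)[...,::-1])
E
```

```text
t 2.5667 pos [ 0.3408 -0.2672  0.2228] yaw -1.601 gap 0.0871 q7 -1.02 F [0.7 0.3 0.5] tilt [ 0.    -0.001 -1.   ]
dx -47.52 dy -15.71 dz 12.24 twist 0.0
top tag [(array([202.6, 208.6]), 0.83, array([0.505, 0.205, 0.   ]))]
top tag_back [(array([202.9, 207.4]), 0.65, array([0.507, 0.202, 0.014]))]
side tag [(array([251.6, 240.3]), 0.79, array([0.528, 0.194, 0.   ]))]
side tag_back [(array([256.4, 237.3]), 0.63, array([0.514, 0.193, 0.014]))]
```

View pics/g.png

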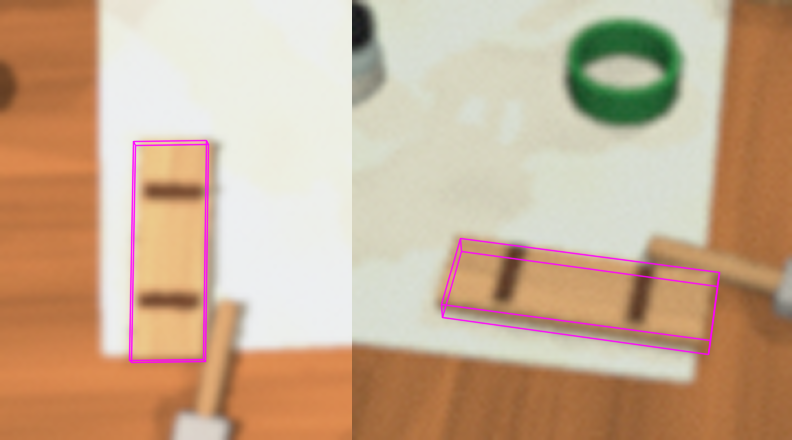

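The overlay matches the tag within about 3 mm in both views, so I shift the estimate to y = 0.200. The brush handle is clear of the finger spots. All five keys are required in each row.

Emit:
{"op": "send_rows", "data": {"steps": [{"dx": -47.2, "dy": -15.7, "dz": 5, "twist": 0, "gripper": 100}, {"dx": -47.2, "dy": -15.7, "dz": 5, "twist": 0, "gripper": 100}, {"dx": -47.2, "dy": -15.7, "dz": 5, "twist": 0, "gripper": 100}, {"dx": -47.2, "dy": -15.7, "dz": 5, "twist": 0, "gripper": 100}, {"dx": -47.2, "dy": -15.7, "dz": 5, "twist": 0, "gripper": 100}, {"dx": -47.2, "dy": -15.7, "dz": 5, "twist": 0, "gripper": 100}, {"dx": -47.2, "dy": -15.7, "dz": 5, "twist": 0, "gripper": 100}, {"dx": -47.2, "dy": -15.7, "dz": 5, "twist": 0, "gripper": 100}]}}

```text
time_s: 3.53
position: [0.4556, 0.0427, 0.1891]
eef_rot: [[-0.034, -0.999, 0.001], [-0.999, 0.034, -0.0], [0.0, -0.001, -1.0]]
ft_force: [0.4, -1.0, -0.2]
finger_gap: 0.087
```

```bash
python3 -c "
from h import *
go(.512,.2,.07,-1.606)"
```

```text
t 3.5333 pos [0.4556 0.0427 0.1891] yaw -1.605 gap 0.087 q7 -1.8 F [ 0.4 -1.  -0.2] tilt [ 0.001 -0.    -1.   ]
dx -15.91 dy -5.09 dz 11.91 twist 0.1
```

Emit:
{"op": "send_rows", "data": {"steps": [{"dx": -15.9, "dy": -5.1, "dz": 11, "twist": 0, "gripper": 100}, {"dx": -15.9, "dy": -5.1, "dz": 11, "twist": 0, "gripper": 100}, {"dx": -15.9, "dy": -5.1, "dz": 11, "twist": 0, "gripper": 100}, {"dx": -15.9, "dy": -5.1, "dz": 11, "twist": 0, "gripper": 100}, {"dx": -15.9, "dy": -5.1, "dz": 11, "twist": 0, "gripper": 100}, {"dx": -15.9, "dy": -5.1, "dz": 11, "twist": 0, "gripper": 100}, {"dx": -15.9, "dy": -5.1, "dz": 11, "twist": 0, "gripper": 100}]}}

```text
time_s: 4.12
position: [0.5117, 0.2002, 0.0772]
eef_rot: [[-0.033, -0.999, -0.003], [-0.999, 0.033, 0.0], [-0.0, 0.003, -1.0]]
ft_force: [-0.4, 0.4, -0.1]
finger_gap: 0.0872
```

```bash
python3 -c "
from h import *
go(.512,.2,.004,-1.606)"
```

```text
t 4.1167 pos [0.5117 0.2002 0.0772] yaw -1.604 gap 0.0872 q7 -2.3 F [-0.4  0.4 -0.1] tilt [-0.003  0.    -1.   ]
dx 0.02 dy -0.05 dz 7.32 twist 0.1
```

Emit:
{"op": "send_rows", "data": {"steps": [{"dx": 0, "dy": 0, "dz": 5, "twist": 0, "gripper": 100}, {"dx": 0, "dy": 0, "dz": 7.3, "twist": 0, "gripper": 100}, {"dx": 0, "dy": 0, "dz": 7.3, "twist": 0, "gripper": 100}, {"dx": 0, "dy": 0, "dz": 7.3, "twist": 0, "gripper": 50}, {"dx": 0, "dy": 0, "dz": 7.3, "twist": 0, "gripper": 30}, {"dx": 0, "dy": 0, "dz": 7.3, "twist": 0, "gripper": 30}, {"dx": 0, "dy": 0, "dz": 7.3, "twist": 0, "gripper": 30}, {"dx": 0, "dy": 0, "dz": 7.3, "twist": 0, "gripper": 30}]}}

```text
time_s: 4.78
position: [0.5119, 0.1998, 0.0047]
eef_rot: [[-0.034, -0.999, -0.002], [-0.999, 0.034, 0.0], [-0.0, 0.002, -1.0]]
ft_force: [0.3, 1.3, 1.7]
finger_gap: 0.0616
```

```bash
python3 -c "
from h import *
go(.512,.2,.2,-1.606); print(eas(.020,.048), eas(0,0))"
```

```text
t 4.7833 pos [0.5119 0.1998 0.0047] yaw -1.605 gap 0.0616 q7 -2.36 F [0.3 1.3 1.7] tilt [-0.002  0.    -1.   ]
dx -0.03 dy 0.03 dz -19.53 twist 0.1
[ 0.56545691 -0.22592485  0.108     ] [ 0.56002597 -0.24517335  0.06      ]
```

Emit:
{"op": "send_rows", "data": {"steps": [{"dx": 0, "dy": 0, "dz": 0, "twist": 0, "gripper": 0}, {"dx": 0, "dy": 0, "dz": 0, "twist": 0, "gripper": 0}, {"dx": 0, "dy": 0, "dz": -2, "twist": 0, "gripper": 0}, {"dx": 0, "dy": 0, "dz": -5, "twist": 0, "gripper": 0}, {"dx": 0, "dy": 0, "dz": -9, "twist": 0, "gripper": 0}, {"dx": 0, "dy": 0, "dz": -13, "twist": 0, "gripper": 0}, {"dx": 0, "dy": 0, "dz": -17, "twist": 0, "gripper": 0}, {"dx": 0, "dy": 0, "dz": -20, "twist": 0, "gripper": 0}]}}

```text
time_s: 5.45
position: [0.5125, 0.2001, 0.2081]
eef_rot: [[-0.034, -0.999, 0.0], [-0.999, 0.034, 0.001], [-0.001, 0.0, -1.0]]
ft_force: [1.3, 0.1, -1.2]
finger_gap: 0.0597
```

```bash
python3 - <<'E'
from h import *
p=eas(.020,.048); go(p[0],p[1],.2,-1.846)
s=snapshot('side'); l=look_for(s,'tag')[:1]; print(l)
for n in('top','side'):
    s=snapshot(n); print([(a['position'],a['p'],onz(s,a['position'],state()['position'][2])) for a in landmark_of(s,'tag_back')[:1]])
E
```

```text
t 5.45 pos [0.5125 0.2001 0.2081] yaw -1.604 gap 0.0597 q7 -2.21 F [ 1.3  0.1 -1.2] tilt [ 0.     0.001 -1.   ]
dx 42.40 dy -6.72 dz 0.77 twist 13.8
[{'extent': [220.5, 175.8, 290.9, 205.6], 'p': 0.73}]
[]
[([255.1, 185.3], 0.71, array([0.52244839, 0.17531433, 0.20311609]))]
```

Held (gap 59.7 mm). I carry it over the easel.

Emit:
{"op": "send_rows", "data": {"steps": [{"dx": 42.4, "dy": -6.7, "dz": 0, "twist": 13.8, "gripper": 0}, {"dx": 42.4, "dy": -6.7, "dz": 0, "twist": 13.8, "gripper": 0}, {"dx": 42.4, "dy": -6.7, "dz": 0, "twist": 13.8, "gripper": 0}, {"dx": 42.4, "dy": -6.7, "dz": 0, "twist": 13.8, "gripper": 0}, {"dx": 42.4, "dy": -6.7, "dz": 0, "twist": 13.8, "gripper": 0}, {"dx": 42.4, "dy": -6.7, "dz": 0, "twist": 13.8, "gripper": 0}, {"dx": 42.4, "dy": -6.7, "dz": 0, "twist": 13.8, "gripper": 0}, {"dx": 42.4, "dy": -6.7, "dz": 0, "twist": 13.8, "gripper": 0}]}}

```text
time_s: 6.42
position: [0.5515, -0.1333, 0.2017]
eef_rot: [[-0.272, -0.962, -0.007], [-0.962, 0.272, -0.0], [0.002, 0.007, -1.0]]
ft_force: [0.5, 0.6, -1.2]
finger_gap: 0.0594
```

```bash
python3 -c "
from h import *
p=eas(.020,.048); go(p[0],p[1],.16,-1.846)"
```

```text
t 6.4167 pos [ 0.5515 -0.1333  0.2017] yaw -1.846 gap 0.0594 q7 -1.81 F [ 0.5  0.6 -1.2] tilt [-0.007 -0.    -1.   ]
dx 8.53 dy -3.89 dz 4.16 twist 0.0
```

Emit:
{"op": "send_rows", "data": {"steps": [{"dx": 8.5, "dy": -3.9, "dz": 3, "twist": 0, "gripper": 0}, {"dx": 8.5, "dy": -3.9, "dz": 3, "twist": 0, "gripper": 0}, {"dx": 8.5, "dy": -3.9, "dz": 3, "twist": 0, "gripper": 0}, {"dx": 8.5, "dy": -3.9, "dz": 3, "twist": 0, "gripper": 0}, {"dx": 8.5, "dy": -3.9, "dz": 3, "twist": 0, "gripper": 0}]}}

```text
time_s: 6.83
position: [0.5645, -0.2261, 0.1691]
eef_rot: [[-0.273, -0.962, -0.011], [-0.962, 0.273, 0.002], [0.001, 0.011, -1.0]]
ft_force: [0.5, 1.3, -2.1]
finger_gap: 0.0596
```

```bash
python3 - <<'E'
from h import *
p=eas(.020,.048); go(p[0],p[1],.112,-1.846)
s=snapshot('side'); x0,y0=205,85
im=cv2.resize(s['image'][y0:y0+95,x0:x0+110],None,fx=6,fy=6,interpolation=cv2.INTER_CUBIC)
im=np.clip(255*(im/170.)**.7,0,255).astype(np.uint8)
o=im.copy()
draw(im,s,x0,y0,6,easelwf(),EAS,(255,255,0))
st=state(); q=st['position']
draw(im,s,x0,y0,6,box(-.09,.09,-.03,.03,q[2]-.004,q[2]+.01),(q[0],q[1],-.275),(255,0,255))
cv2.imwrite('pics/i.png',im[...,::-1])
print(look_for(s,'easel')[:2],landmark_of(s,'easel')[:1])
E
```

```text
t 6.8333 pos [ 0.5645 -0.2261  0.1691] yaw -1.848 gap 0.0596 q7 -1.68 F [ 0.5  1.3 -2.1] tilt [-0.011  0.002 -1.   ]
dx -0.05 dy -0.15 dz 5.71 twist -0.1
[{'extent': [226.2, 132.3, 285.4, 174.7], 'p': 0.84}, {'extent': [179.6, 266.0, 205.0, 301.9], 'p': 0.31}] [{'position': [253.7, 161.6], 'p': 0.62}]
```

View pics/i.png

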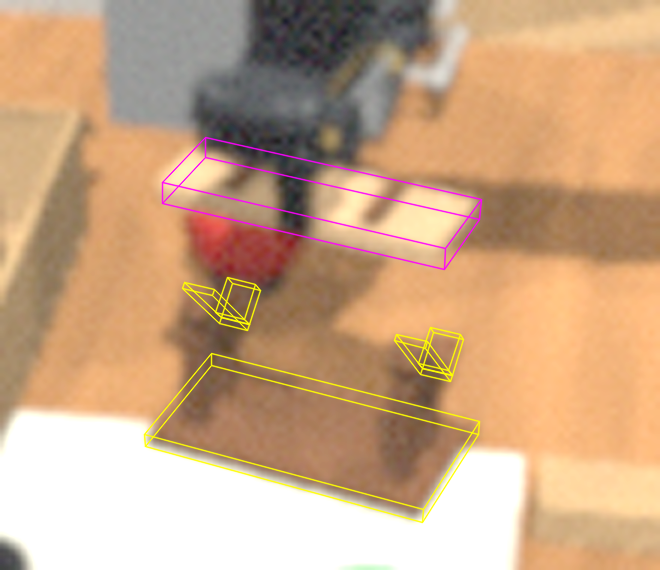

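The tag overlay fits the held tag well and the easel base overlay fits too. I lower it level onto the rail tops.

Emit:
{"op": "send_rows", "data": {"steps": [{"dx": 0, "dy": -0.1, "dz": 3, "twist": 0, "gripper": 0}, {"dx": 0, "dy": -0.1, "dz": 5, "twist": 0, "gripper": 0}, {"dx": 0, "dy": -0.1, "dz": 5.3, "twist": 0, "gripper": 0}, {"dx": 0, "dy": -0.1, "dz": 5.3, "twist": 0, "gripper": 0}]}}

```text
time_s: 7.32
position: [0.5659, -0.2227, 0.1176]
eef_rot: [[-0.268, -0.963, -0.01], [-0.964, 0.268, 0.002], [0.001, 0.01, -1.0]]
ft_force: [0.1, -0.3, -1.1]
finger_gap: 0.0595
```

Emit:
{"op": "send_rows", "data": {"steps": [{"dx": 0, "dy": 0, "dz": 0.2, "twist": 0, "gripper": 0}, {"dx": 0, "dy": 0, "dz": 0.3, "twist": 0, "gripper": 0}, {"dx": 0, "dy": 0, "dz": 0.3, "twist": 0, "gripper": 0}]}}

```text
time_s: 7.57
position: [0.5664, -0.2226, 0.1157]
eef_rot: [[-0.267, -0.964, -0.008], [-0.964, 0.267, 0.001], [0.001, 0.008, -1.0]]
ft_force: [-0.3, 0.7, -2.2]
finger_gap: 0.0594
```

Emit:
{"op": "send_rows", "data": {"steps": [{"dx": 0.3, "dy": 0, "dz": 0.3, "twist": 0, "gripper": 0}, {"dx": 0.3, "dy": 0, "dz": 0.4, "twist": 0, "gripper": 0}, {"dx": 0.3, "dy": 0, "dz": 0.4, "twist": 0, "gripper": 0}, {"dx": 0.3, "dy": 0, "dz": 0.4, "twist": 0, "gripper": 0}]}}

```text
time_s: 7.9
position: [0.5661, -0.2261, 0.1127]
eef_rot: [[-0.268, -0.963, -0.007], [-0.963, 0.268, 0.0], [0.002, 0.006, -1.0]]
ft_force: [-0.7, -0.9, 4.8]
finger_gap: 0.0596
```

Emit:
{"op": "send_rows", "data": {"steps": [{"dx": 0, "dy": 0, "dz": 0.2, "twist": 0, "gripper": 0}, {"dx": 0, "dy": 0, "dz": 0.2, "twist": 0, "gripper": 0}, {"dx": 0, "dy": 0, "dz": 0.2, "twist": 0, "gripper": 0}]}}

```text
time_s: 8.15
position: [0.5663, -0.2262, 0.1123]
eef_rot: [[-0.268, -0.963, -0.006], [-0.963, 0.268, -0.0], [0.002, 0.006, -1.0]]
ft_force: [-4.5, 1.5, 13.0]
finger_gap: 0.0594
```

Contact at the predicted rail-top height (z≈0.1125). I open here so the low side drops onto the ledges.

Emit:
{"op": "send_rows", "data": {"steps": [{"dx": 0, "dy": 0, "dz": -0.1, "twist": 0, "gripper": 0}, {"dx": 0, "dy": 0, "dz": -0.1, "twist": 0, "gripper": 100}, {"dx": 0, "dy": 0, "dz": -0.1, "twist": 0, "gripper": 100}, {"dx": 0, "dy": 0, "dz": -0.1, "twist": 0, "gripper": 100}, {"dx": 0, "dy": 0, "dz": -0.1, "twist": 0, "gripper": 100}, {"dx": 0, "dy": 0, "dz": -0.1, "twist": 0, "gripper": 100}, {"dx": 0, "dy": 0, "dz": -6, "twist": 0, "gripper": 100}, {"dx": 0, "dy": 0, "dz": -6, "twist": 0, "gripper": 100}]}}

```text
time_s: 8.82
position: [0.5673, -0.2262, 0.1751]
eef_rot: [[-0.268, -0.963, -0.004], [-0.963, 0.268, -0.0], [0.002, 0.004, -1.0]]
ft_force: [0.9, -0.1, 0.8]
finger_gap: 0.0866
```

```bash
cat >> h.py <<'E'
def tagwf(): return box(-.09,.09,0,.06,0,.014,face)
def view(name,L=(),gam=.6,k=5):
    W=[]
    for n,x0,y0,w,h in(('top',290,135,70,90),('side',210,100,85,85)):
        s=snapshot(n); im=cv2.resize(s['image'][y0:y0+h,x0:x0+w],None,fx=k,fy=k,interpolation=cv2.INTER_CUBIC)
        im=np.clip(255*(im/200.)**gam,0,255).astype(np.uint8)
        for l,p,c in L: draw(im,s,x0,y0,k,l,p,c)
        W.append(im[:425])
        for t in('tag','tag_back'): print(n,t,[(np.round(l['position'],1),round(l['p'],2)) for l in landmark_of(s,t)[:1]],[(np.round(l['extent'],1),round(l['p'],2)) for l in look_for(s,t)[:1]])
    cv2.imwrite('pics/'+name,np.hstack(W)[...,::-1])
E
python3 - <<'E'
from h import *
view('j.png',[(tagwf(),EAS,(255,0,255))])
p=eas(.010,.03); go(*p,-1.846)
E
```

```text
top tag [(array([324.2, 183.7]), 0.7)] [(array([316.7, 179.6, 332.5, 208.2]), 0.91)]
top tag_back [(array([327.9, 181.5]), 0.58)] [(array([317.8, 178.8, 331. , 207.8]), 0.67)]
side tag [(array([254.1, 139.8]), 0.79)] [(array([228.8, 126.1, 283.6, 147. ]), 0.66)]
side tag_back [(array([256.4, 131.8]), 0.85)] [(array([233. , 125.3, 280.1, 147.4]), 0.58)]
t 9.3167 pos [ 0.5662 -0.2261  0.1714] yaw -1.842 gap 0.0873 q7 -1.68 F [ 0.3 -0.4  0.5] tilt [-0.007  0.    -1.   ]
dx 0.99 dy 0.03 dz 8.15 twist 0.2
```

View pics/j.png

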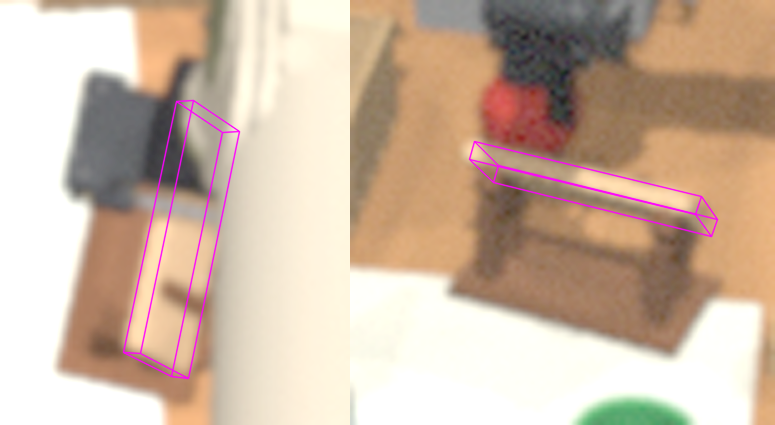

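The tag leans on the easel with its battens out, as planned: both overlays agree to about 3 mm. I straddle its top edge next.

Emit:
{"op": "send_rows", "data": {"steps": [{"dx": 1.0, "dy": -0.2, "dz": 2, "twist": 0, "gripper": 100}, {"dx": 1.0, "dy": -0.2, "dz": 5, "twist": 0, "gripper": 100}, {"dx": 1.0, "dy": -0.2, "dz": 8.1, "twist": 0, "gripper": 100}, {"dx": 1.0, "dy": -0.2, "dz": 8.1, "twist": 0, "gripper": 100}, {"dx": 1.0, "dy": -0.2, "dz": 8.1, "twist": 0, "gripper": 100}]}}

```text
time_s: 9.73
position: [0.5638, -0.2358, 0.0893]
eef_rot: [[-0.268, -0.963, -0.01], [-0.963, 0.268, 0.002], [0.001, 0.01, -1.0]]
ft_force: [0.2, 0.4, 0.8]
finger_gap: 0.0868
```

```bash
python3 - <<'E'
from h import *
p=eas(.010,.03); go(*p,-1.846)
E
```

```text
t 9.7333 pos [ 0.5638 -0.2358  0.0893] yaw -1.842 gap 0.0868 q7 -1.69 F [0.2 0.4 0.8] tilt [-0.01   0.002 -1.   ]
dx 0.00 dy 0.11 dz -0.06 twist 0.2
```

Emit:
{"op": "send_rows", "data": {"steps": [{"dx": 0, "dy": 0, "dz": 0, "twist": 0, "gripper": 75}, {"dx": 0.3, "dy": 0, "dz": 0, "twist": 0, "gripper": 65}, {"dx": 0.5, "dy": 0, "dz": 0, "twist": 0, "gripper": 55}, {"dx": 0.8, "dy": 0, "dz": 0, "twist": 0, "gripper": 50}, {"dx": 1.0, "dy": 0, "dz": 0, "twist": 0, "gripper": 45}, {"dx": 1.0, "dy": 0, "dz": 0, "twist": 0, "gripper": 40}, {"dx": 1.0, "dy": 0, "dz": 0, "twist": 0, "gripper": 40}]}}

```text
time_s: 10.32
position: [0.5625, -0.2445, 0.091]
eef_rot: [[-0.267, -0.964, -0.008], [-0.964, 0.267, 0.002], [0.0, 0.008, -1.0]]
ft_force: [0.6, 0.2, 0.0]
finger_gap: 0.048
```

Emit:
{"op": "send_rows", "data": {"steps": [{"dx": 0, "dy": 0, "dz": 0, "twist": 0, "gripper": 40}, {"dx": 0, "dy": 0, "dz": 0, "twist": 0, "gripper": 30}, {"dx": 0, "dy": 0, "dz": 0, "twist": 0, "gripper": 25}, {"dx": 0, "dy": 0, "dz": 0, "twist": 0, "gripper": 20}, {"dx": 0, "dy": 0, "dz": 0, "twist": 0, "gripper": 0}, {"dx": 0, "dy": 0, "dz": 0, "twist": 0, "gripper": 0}, {"dx": 0, "dy": 0, "dz": -0.3, "twist": 0, "gripper": 0}, {"dx": 0, "dy": 0, "dz": -0.3, "twist": 0, "gripper": 0}]}}

```text
time_s: 10.98
position: [0.5626, -0.2445, 0.0943]
eef_rot: [[-0.267, -0.964, -0.007], [-0.964, 0.267, 0.002], [0.0, 0.008, -1.0]]
ft_force: [-0.7, 0.5, -0.8]
finger_gap: 0.014
```

The gap is exactly 14.0 mm, so the tag is squeezed flush and upright. I lift it and turn it half round (negative twist keeps joint 7 in range).

Emit:
{"op": "send_rows", "data": {"steps": [{"dx": 0, "dy": 0, "dz": -2, "twist": 0, "gripper": 0}, {"dx": 0, "dy": 0, "dz": -5, "twist": 0, "gripper": 0}, {"dx": 0, "dy": 0, "dz": -8, "twist": 0, "gripper": 0}, {"dx": 0, "dy": 0, "dz": -11, "twist": -7, "gripper": 0}, {"dx": 0, "dy": 0, "dz": -11, "twist": -14, "gripper": 0}, {"dx": 0, "dy": 0, "dz": -11, "twist": -21, "gripper": 0}, {"dx": 0, "dy": 0, "dz": -11, "twist": -28, "gripper": 0}, {"dx": 0, "dy": 0, "dz": -11, "twist": -35, "gripper": 0}]}}

```text
time_s: 11.65
position: [0.5634, -0.2445, 0.2044]
eef_rot: [[0.34, -0.94, -0.007], [-0.94, -0.34, 0.002], [-0.005, 0.006, -1.0]]
ft_force: [0.8, -0.1, -0.7]
finger_gap: 0.0137
```

Emit:
{"op": "send_rows", "data": {"steps": [{"dx": 0, "dy": 0, "dz": 0, "twist": -50, "gripper": 0}, {"dx": 0, "dy": 0, "dz": 0, "twist": -50, "gripper": 0}, {"dx": 0, "dy": 0, "dz": 0, "twist": -50, "gripper": 0}, {"dx": 0, "dy": 0, "dz": 0, "twist": -50, "gripper": 0}, {"dx": 0, "dy": 0, "dz": 0, "twist": -50, "gripper": 0}, {"dx": 0, "dy": 0, "dz": 0, "twist": -50, "gripper": 0}, {"dx": 0, "dy": 0, "dz": 0, "twist": -50, "gripper": 0}, {"dx": 0, "dy": 0, "dz": 0, "twist": -50, "gripper": 0}]}}

```text
time_s: 12.32
position: [0.5633, -0.2444, 0.2042]
eef_rot: [[0.941, -0.338, -0.008], [-0.338, -0.941, 0.003], [-0.008, 0.0, -1.0]]
ft_force: [-0.6, 0.4, -1.1]
finger_gap: 0.0139
```

Emit:
{"op": "send_rows", "data": {"steps": [{"dx": 0, "dy": 0, "dz": 0, "twist": -50, "gripper": 0}, {"dx": 0, "dy": 0, "dz": 0, "twist": -50, "gripper": 0}, {"dx": 0, "dy": 0, "dz": 0, "twist": -50, "gripper": 0}, {"dx": 0, "dy": 0, "dz": 0, "twist": -50, "gripper": 0}, {"dx": 0, "dy": 0, "dz": 0, "twist": -50, "gripper": 0}, {"dx": 0, "dy": 0, "dz": 0, "twist": -50, "gripper": 0}, {"dx": 0, "dy": 0, "dz": 0, "twist": -50, "gripper": 0}, {"dx": 0, "dy": 0, "dz": 0, "twist": -50, "gripper": 0}]}}

```text
time_s: 12.98
position: [0.5632, -0.2443, 0.204]
eef_rot: [[0.863, 0.505, -0.008], [0.505, -0.863, 0.003], [-0.005, -0.007, -1.0]]
ft_force: [-0.1, -0.4, -1.2]
finger_gap: 0.0138
```

```bash
python3 - <<'E'
from h import *
p=eas(.0,.14); go(*p,1.296)
for n in('top','side'):
    s=snapshot(n)
    for t in('tag','tag_back'): print(n,t,[(np.round(l['position'],1),round(l['p'],2)) for l in landmark_of(s,t)[:1]],[(np.round(l['extent'],1),round(l['p'],2)) for l in look_for(s,t)[:1]])
E
```

```text
t 12.9833 pos [ 0.5632 -0.2443  0.204 ] yaw 0.53 gap 0.0138 q7 0.61 F [-0.1 -0.4 -1.2] tilt [-0.008  0.003 -1.   ]
dx -0.31 dy -0.08 dz 0.40 twist -43.9
top tag [(array([337.8, 175.8]), 0.64)] [(array([309.4, 174.1, 334.6, 190.9]), 0.59)]
top tag_back [(array([263.8, 204.1]), 0.65)] [(array([311.3, 175.1, 336.7, 189.9]), 0.49)]
side tag [(array([260.3, 107.3]), 0.76)] [(array([244.4,  95. , 273.9, 126.8]), 0.55)]
side tag_back [(array([253.9, 106.3]), 0.72)] [(array([249. ,  92. , 269.8, 127.2]), 0.66)]
```

Emit:
{"op": "send_rows", "data": {"steps": [{"dx": -0.3, "dy": 0, "dz": 0, "twist": -44, "gripper": 0}, {"dx": -0.3, "dy": 0, "dz": 0, "twist": -44, "gripper": 0}, {"dx": -0.3, "dy": 0, "dz": 0, "twist": -44, "gripper": 0}, {"dx": -0.3, "dy": 0, "dz": 0, "twist": -44, "gripper": 0}, {"dx": -0.3, "dy": 0, "dz": 0, "twist": -44, "gripper": 0}, {"dx": -0.3, "dy": 0, "dz": 0, "twist": -44, "gripper": 0}, {"dx": -0.3, "dy": 0, "dz": 0, "twist": -44, "gripper": 0}, {"dx": -0.3, "dy": 0, "dz": 0, "twist": -44, "gripper": 0}]}}

```text
time_s: 14.15
position: [0.5607, -0.2459, 0.2042]
eef_rot: [[0.275, 0.961, -0.008], [0.961, -0.275, 0.003], [0.001, -0.008, -1.0]]
ft_force: [0.1, 0.0, -0.2]
finger_gap: 0.0137
```

```bash
python3 - <<'E'
from h import *
p=eas(.0,.14); go(*p,1.296)
q=state()['position']; v=q[2]
b=lambda z0:box(-.09,.09,-.007,.007,z0,z0+.06)+box(-.051,-.039,.007,.013,z0+.006,z0+.054)+box(.039,.051,.007,.013,z0+.006,z0+.054)
s=snapshot('side'); x0,y0=205,75;k=6
im=cv2.resize(s['image'][y0:y0+100,x0:x0+100],None,fx=k,fy=k,interpolation=cv2.INTER_CUBIC)
im=np.clip(255*(im/200.)**.6,0,255).astype(np.uint8)
draw(im,s,x0,y0,k,b(v-.026),(q[0],q[1],-.275),(255,0,255)); draw(im,s,x0,y0,k,easelwf(),EAS,(255,255,0))
cv2.imwrite('pics/k.png',im[...,::-1])
E
```

```text
t 14.15 pos [ 0.5607 -0.2459  0.2042] yaw 1.292 gap 0.0137 q7 1.32 F [ 0.1  0.  -0.2] tilt [-0.008  0.003 -1.   ]
dx 0.05 dy -0.08 dz 0.42 twist -0.2
```

View pics/k.png

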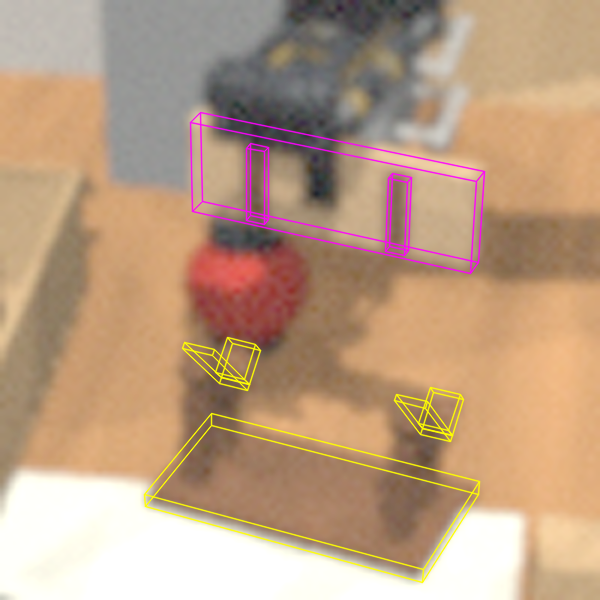

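The overlay fits: the tag is upright and level, with the battens at (257,185) and (398,215) facing the easel's high side. I lower it onto the ledges.

Emit:
{"op": "send_rows", "data": {"steps": [{"dx": 0.1, "dy": -0.1, "dz": 4, "twist": 0, "gripper": 0}, {"dx": 0.1, "dy": -0.1, "dz": 8, "twist": 0, "gripper": 0}, {"dx": 0.1, "dy": -0.1, "dz": 10.4, "twist": 0, "gripper": 0}, {"dx": 0.1, "dy": -0.1, "dz": 10.4, "twist": 0, "gripper": 0}, {"dx": 0.1, "dy": -0.1, "dz": 10.4, "twist": 0, "gripper": 0}]}}

```text
time_s: 14.62
position: [0.5588, -0.2441, 0.1001]
eef_rot: [[0.279, 0.96, -0.009], [0.96, -0.279, 0.004], [0.001, -0.01, -1.0]]
ft_force: [0.3, 0.5, -0.1]
finger_gap: 0.0137
```

```bash
python3 -c "
from h import *
p=eas(0,.034); go(*p,1.296)"
```

```text
t 14.6167 pos [ 0.5588 -0.2441  0.1001] yaw 1.288 gap 0.0137 q7 1.26 F [ 0.3  0.5 -0.1] tilt [-0.009  0.004 -1.   ]
dx -0.07 dy 0.15 dz 0.61 twist -0.4
```

Emit:
{"op": "send_rows", "data": {"steps": [{"dx": -0.1, "dy": 0.2, "dz": 0.3, "twist": -0.4, "gripper": 0}, {"dx": -0.1, "dy": 0.2, "dz": 0.5, "twist": -0.4, "gripper": 0}, {"dx": -0.1, "dy": 0.2, "dz": 0.6, "twist": -0.4, "gripper": 0}, {"dx": -0.1, "dy": 0.2, "dz": 0.6, "twist": -0.4, "gripper": 0}]}}

```text
time_s: 14.95
position: [0.5609, -0.2458, 0.0949]
eef_rot: [[0.273, 0.962, -0.008], [0.962, -0.273, 0.003], [0.001, -0.009, -1.0]]
ft_force: [-0.1, -0.0, -1.9]
finger_gap: 0.0137
```

Emit:
{"op": "send_rows", "data": {"steps": [{"dx": 0, "dy": 0, "dz": 0.2, "twist": 0, "gripper": 0}, {"dx": 0, "dy": 0, "dz": 0.2, "twist": 0, "gripper": 0}, {"dx": 0, "dy": 0, "dz": 0.2, "twist": 0, "gripper": 0}]}}

```text
time_s: 15.2
position: [0.561, -0.2458, 0.0931]
eef_rot: [[0.273, 0.962, -0.008], [0.962, -0.273, 0.003], [0.001, -0.008, -1.0]]
ft_force: [-0.5, 1.3, -1.6]
finger_gap: 0.0138
```

Emit:
{"op": "send_rows", "data": {"steps": [{"dx": 0, "dy": 0, "dz": 0.2, "twist": 0, "gripper": 0}, {"dx": 0, "dy": 0, "dz": 0.2, "twist": 0, "gripper": 0}, {"dx": 0, "dy": 0, "dz": 0.2, "twist": 0, "gripper": 0}]}}

```text
time_s: 15.45
position: [0.5611, -0.2459, 0.0914]
eef_rot: [[0.273, 0.962, -0.007], [0.962, -0.273, 0.003], [0.001, -0.008, -1.0]]
ft_force: [-0.3, -0.2, 0.7]
finger_gap: 0.0137
```

Emit:
{"op": "send_rows", "data": {"steps": [{"dx": 0, "dy": 0, "dz": 0.2, "twist": 0, "gripper": 0}, {"dx": 0, "dy": 0, "dz": 0.2, "twist": 0, "gripper": 0}, {"dx": 0, "dy": 0, "dz": 0.2, "twist": 0, "gripper": 0}]}}

```text
time_s: 15.7
position: [0.5614, -0.2458, 0.0906]
eef_rot: [[0.273, 0.962, -0.007], [0.962, -0.273, 0.002], [0.0, -0.007, -1.0]]
ft_force: [-5.3, 0.8, 12.3]
finger_gap: 0.0142
```

Emit:
{"op": "send_rows", "data": {"steps": [{"dx": 0, "dy": 0, "dz": 0, "twist": 0, "gripper": 22}, {"dx": 0.3, "dy": 0, "dz": 0, "twist": 0, "gripper": 28}, {"dx": 0.8, "dy": 0, "dz": 0, "twist": 0, "gripper": 38}, {"dx": 1.1, "dy": 0, "dz": 0, "twist": 0, "gripper": 45}, {"dx": 1.5, "dy": 0, "dz": 0, "twist": 0, "gripper": 55}, {"dx": 2.0, "dy": 0, "dz": 0, "twist": 0, "gripper": 65}, {"dx": 2.4, "dy": 0, "dz": 0, "twist": 0, "gripper": 75}, {"dx": 2.8, "dy": 0, "dz": 0, "twist": 0, "gripper": 85}]}}

```text
time_s: 16.37
position: [0.5692, -0.2182, 0.0905]
eef_rot: [[0.273, 0.962, -0.007], [0.962, -0.273, 0.002], [0.0, -0.007, -1.0]]
ft_force: [0.5, -0.4, 0.8]
finger_gap: 0.0564
```

Emit:
{"op": "send_rows", "data": {"steps": [{"dx": 0.5, "dy": 0, "dz": 0, "twist": 0, "gripper": 90}, {"dx": 0.9, "dy": 0, "dz": 0, "twist": 0, "gripper": 95}, {"dx": 1.2, "dy": 0, "dz": 0, "twist": 0, "gripper": 100}, {"dx": 1.5, "dy": 0, "dz": 0, "twist": 0, "gripper": 100}, {"dx": 1.7, "dy": 0, "dz": 0, "twist": 0, "gripper": 100}, {"dx": 1.7, "dy": 0, "dz": 0, "twist": 0, "gripper": 100}]}}

```text
time_s: 16.87
position: [0.5739, -0.2013, 0.0906]
eef_rot: [[0.272, 0.962, -0.007], [0.962, -0.272, 0.002], [0.0, -0.007, -1.0]]
ft_force: [-0.4, 0.8, -0.4]
finger_gap: 0.0858
```

```bash
python3 - <<'E'
from h import *
p=eas(.045,.034); go(*p,1.296)
E
```

```text
t 16.8667 pos [ 0.5739 -0.2013  0.0906] yaw 1.295 gap 0.0858 q7 1.18 F [-0.4  0.8 -0.4] tilt [-0.007  0.002 -1.   ]
dx -0.10 dy -0.15 dz -0.34 twist -0.0
```

Emit:
{"op": "send_rows", "data": {"steps": [{"dx": 0.3, "dy": 0, "dz": 0, "twist": 0, "gripper": 100}, {"dx": 0.3, "dy": 0, "dz": 0, "twist": 0, "gripper": 100}, {"dx": -0.2, "dy": 0, "dz": 0, "twist": 0, "gripper": 100}, {"dx": -0.2, "dy": 0, "dz": -3, "twist": 0, "gripper": 100}, {"dx": -0.2, "dy": 0, "dz": -7, "twist": 0, "gripper": 100}, {"dx": -0.2, "dy": 0, "dz": -11, "twist": 0, "gripper": 100}, {"dx": -0.2, "dy": 0, "dz": -15, "twist": 0, "gripper": 100}, {"dx": -0.2, "dy": 0, "dz": -17, "twist": 0, "gripper": 100}]}}

```text
time_s: 17.53
position: [0.5756, -0.204, 0.2657]
eef_rot: [[0.272, 0.962, -0.002], [0.962, -0.272, 0.001], [0.0, -0.002, -1.0]]
ft_force: [0.1, -0.3, -0.8]
finger_gap: 0.0871
```

Emit:
{"op": "send_rows", "data": {"steps": [{"dx": 20, "dy": -10, "dz": -5, "twist": 0, "gripper": 100}, {"dx": 20, "dy": -10, "dz": -5, "twist": 0, "gripper": 100}, {"dx": 20, "dy": -10, "dz": -5, "twist": 0, "gripper": 100}, {"dx": 20, "dy": -10, "dz": -5, "twist": 0, "gripper": 100}, {"dx": 20, "dy": -10, "dz": -5, "twist": 0, "gripper": 100}, {"dx": 20, "dy": -10, "dz": -5, "twist": 0, "gripper": 100}, {"dx": 20, "dy": -10, "dz": -5, "twist": 0, "gripper": 100}, {"dx": 20, "dy": -10, "dz": -5, "twist": 0, "gripper": 100}]}}

```text
time_s: 18.2
position: [0.5339, 0.0164, 0.3165]
eef_rot: [[0.27, 0.963, -0.001], [0.963, -0.27, -0.0], [-0.001, -0.001, -1.0]]
ft_force: [0.1, -0.4, -0.1]
finger_gap: 0.087
```

```bash
python3 - <<'E'
from h import *
print(state()['position'])
fl=box(-.09,.09,0,.06,0,.014,face)+box(-.051,-.039,.006,.054,-.006,0,face)+box(.039,.051,.006,.054,-.006,0,face)
view('l.png',[(fl,EAS,(255,0,255))],.8)
E
```

```text
[0.53389124 0.01637258 0.31650177]
top tag [(array([326.2, 183.9]), 0.63)] [(array([312. , 157.7, 338.1, 208.7]), 0.96)]
top tag_back [(array([323.2, 181.6]), 0.56)] []
side tag [(array([255.4, 136.4]), 0.6)] [(array([231. , 130.2, 283.2, 147.9]), 0.64)]
side tag_back [(array([255. , 138.6]), 0.71)] [(array([235.1, 127.3, 280.2, 150.3]), 0.61)]
```

View pics/l.png

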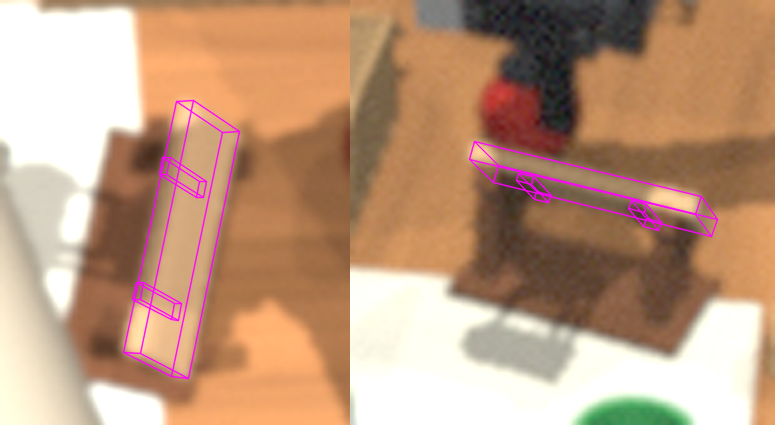

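The tag shows smooth side out with no battens visible, and both views match the seated model. I do one numeric check of the seating before handing in.

```bash
python3 - <<'E'
from h import *
from scipy.ndimage import gaussian_filter
def test(n,P0):
    ims=[snapshot(n) for _ in range(4)]; s=ims[0]; g=np.mean([i['image'].astype(float) for i in ims],0)
    k=4; x0,y0,w,h=(300,145,55,80) if n=='top' else (222,120,70,40)
    G=cv2.resize(g[y0:y0+h,x0:x0+w],None,fx=k,fy=k,interpolation=cv2.INTER_CUBIC)
    gr=[cv2.magnitude(cv2.Sobel(G[...,c],cv2.CV_64F,1,0),cv2.Sobel(G[...,c],cv2.CV_64F,0,1)) for c in range(3)]; E=gaussian_filter(sum(gr),2)
    def sc(q): # x,y,z shift, roll(about face z), lean(about face x) in mm,deg
        r=cv2.Rodrigues(np.radians([q[4],0,q[3]]))[0]
        T=lambda v:face((v-[0,0,0])@r.T+np.array(q[:3])*1e-3)
        c=np.array([[-.09,0,.014],[.09,0,.014],[.09,.06,.014],[-.09,.06,.014],[-.09,.06,0],[.09,.06,0]]); v=0
        for a,b in((0,1),(1,2),(2,3),(3,0),(4,5)):
            t=np.linspace(.05,.95,60)[:,None]; p=(proj(s,pose(EAS,T(c[a]*(1-t)+c[b]*t)))-[x0,y0]+.5)*k-.5
            v+=cv2.remap(E.astype(np.float32),p[:,0].astype(np.float32).reshape(-1,1),p[:,1].astype(np.float32).reshape(-1,1),cv2.INTER_LINEAR).mean()
        return v
    return sc
st,ss=test('top',0),test('side',0)
sc=lambda q:st(q)/st([0]*5)+ss(q)/ss([0]*5)
from scipy.optimize import differential_evolution as de
r=de(lambda q:-sc(q),[(-8,8),(-5,15),(-8,12),(-5,5),(-8,25)],seed=1,maxiter=25,popsize=8,polish=False)
print('best x y z roll lean',r.x.round(1),-r.fun)
for n in('tape','ink_jar','brush','glue','cup','lantern','staples'):
    s=snapshot('side'); l=landmark_of(s,n)[:1]; print(n,[(np.round(a['position'],1),round(a['p'],2)) for a in l])
E
```

```text
best x y z roll lean [-0.2 -0.4 -0.7  0.9  0.5] 2.014653205871582
tape [(array([267.1, 196.6]), 0.88)]
ink_jar [(array([203.9, 190.5]), 0.6)]
brush [(array([303.9, 243.2]), 0.63)]
glue [(array([189.7, 291.6]), 0.58)]
cup [(array([262.7, 317. ]), 0.65)]
lantern []
staples [(array([304.8, 176.2]), 0.72)]
```

```bash
python3 -c "
from h import *
print(hand_in())"
```

```text
the job is handed in; nothing more can be done
None
```

The tag is on the easel with its smooth face outwards, and I handed the job in at about 19 s of the 58 s allowed, with the gripper clear. The hand-in gave no verdict.

**How it was turned:** The tool can only twist about the vertical, so I used the easel to flip the tag:
1. I laid the tag level on the rail tops and let it drop battens-out against the slope.
2. I closed the jaws on it until it stood upright; the gap read 14.0 mm, the board's thickness.
3. I turned it half round, lowered its long edge onto the ledges, opened the jaws and moved the gripper toward the high side so it leaned back on the rails.

**Last checks:** An edge fit in both cameras put the tag within 1 mm and 1° of the ideal seated pose. That pose rests on my own estimate of where the easel is, good to about 5 mm, so sub-millimetre flushness on both ledges and rails was not measured directly. No battens show on the outer face. The highest force I read was about 13 N.

**Other things on the table:** The network placed six of the seven within about 5 pixels of their starting positions in the side view, which is roughly its own scatter. It missed the lantern in that last check. A red object that I take to be the lantern is visible behind the easel in the last picture, where it was before.

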